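Click the stop collar onto the bench stand's pillar

ROBOT

A 7-joint arm with a two-finger parallel gripper is mounted at the origin on a cart in front of the work surface, level with it; the furniture and walls round the work are solid. World frame = base frame: x ahead of the robot, y to its left, z up, the work surface at z = 0. Lengths are in mm, angles in rad, forces in N, time in s.
With the tool pointing down it reaches from about 400 to 900 mm from the base axis. Payload 5.5 kg.
Tool frame: the origin (TCP) lies at the very end of the fingers, on their centre line; the grasp point (between the pads) lies 19 mm behind it; z points along the fingers, y is the line along which they close (so a half turn about z gives the same grasp; the last joint's range is limited). The gripper opens to 85 mm and grips with 20 to 120 N. Pads are 22 mm wide; open, the fingers measure 114 mm over their backs; the gripper's body (76 mm by 85 mm) begins 54 mm behind the grasp point. The pads swing forward as they close: fully open they stand 13 mm farther back than shut.
Start: joints at [-1.069, 0.501, -0.427, 1.55, 0.221, 1.138, -0.21], TCP at [153.71, 631.564, 231.31] pointing down, gripper open.
Joint ranges: [-2.88, 2.88], [-0.31, 2.03], [-1.54, 1.56], [0.2, 2.42], [-1.41, 4.55], [0.19, 2.02], [-2.57, 2.57]. Speed limits (rad/s): [2.57, 2.57, 3.14, 3.14, 3.14, 3.14, 3.14].

INTERFACE

Orientations are given as a unit quaternion [x, y, z, w].
In Python, from bench import arm gives the robot as it stands.
- The arm moves only by the tool step_arm, never from a script. Its argument "plan" is a list of rows, each a list of 7 numbers: the turn, a rotation vector about the tool's x, y, z in rad, then the shift along the tool's x, y, z in cm, then the closure, from -1 (fully open) to 1 (shut). A call has 1 to 8 rows; each row is the pose to reach, as a shift and turn from the pose commanded when the call began, along the tool's axes at that moment; what a row does not reach only later rows make up. A row lasts 1/10 s, in which the tool goes at most 50 mm and 8.59 degrees, less where a joint would pass 70% of its speed; a pose out of reach is approached as far as the arm can. A call with a gripper value outside its range is refused whole. The fingers move at their own pace and stop on an object; the grip force is fixed at half the most. Time passes only in rows, so rows that repeat a pose let the fingers close. It gives the time, the measured TCP pose, the force, the opening and the grip force at its end, in the units of the state.
- arm.read_state(): the state, without advancing time (a new reading comes with each control period).
- arm.get_image(name): name is "scene" or "top" or "wrist"; returns the picture (400x640x3 uint8, red, green, blue); there is no depth.
- arm.camera_params(name): a dict with "mtx" (3x3 intrinsics, pixels), "extrinsics" (4x4, takes a point from world to camera coordinates). Camera axes: x right, y up, looking along -z (the intrinsics and any distortion apply to the point x, -y, -z); pixel columns grow to the right and rows downward; lengths in mm; the calibration is good to about 2 mm. A picture is of the moment at which its call begins: read the wrist's pose just before it. camera_params takes no time and is no camera call; for the wrist camera it gives the pose at the moment of the call.
- arm.close_job(): hands the job in; it is judged then, once.
The state is a dict: "time": time; "joint_positions": joint angles; "joint_vel": joint speeds; "joint_torque": joint torques, N m; "position": TCP position; "orientation": TCP orientation; "wrist_force": force on the tool from outside, world axes, zero at the start; "torque": the same for the moment, N m; "opening": finger opening in mm; "grasp_force": force on a finger pad.
Only numpy, scipy, OpenCV 4.12 (cv2) and the standard library are available. Lean on these libraries where they do the work, as an engineer would, in place of code of your own. Each camera call takes 0.05 s, during which the arm holds its last target. There are 200 camera calls.

TASK

Pick up the loose aluminium stop collar, put it over the pillar of the small bench stand and slide it down past the sprung balls until you feel them click into its inner groove, then let go so that it hangs there. Push gently, stop at the click and do not drop the collar or ram it down onto the base; leave the other things alone.

Things in the scene. Friction and masses are not known exactly. Their poses are not given: they have to be found in the camera images.
- collar: loose stop collar: thick plain aluminium sleeve standing on end on the bench, right way up, alike at any turn about its axis: 44 mm outside diameter, 48 mm tall, 22.5 mm through bore, 0.13 kg give or take a fifth. A shallow band round its outside shows the level of the groove inside. Origin: centre of its underside; z up along its axis
- groove (a point): point on the collar's axis 31 mm above its underside, amid the inner groove (30 mm diameter, 9 mm wide) into which the balls spring. At the click the balls' middle lies within 2 mm of this level and they press on the collar no more. Let go anywhere else, the collar sticks there by the friction of the pressed-in balls and is not clicked
- stand: bench stand bolted to the bench: dark base plate 120 x 90 x 14 mm and an upright oiled steel pillar 20 mm in diameter. Two sprung steel balls stick out 3.3 mm from the pillar, one on each side (along the stand's y), both at one height that differs from stand to stand, 58 to 88 mm above the bench, and is not reported. Origin: on the pillar's axis at bench level; z up
- pillar_top (a point): centre of the pillar's top face, 107 mm above the bench; the top 7 mm are a cone from 20 down to 11 mm wide. Pushing the collar onto the balls takes about 6 to 13 N, felt from where its underside is about 4 mm above the balls' middle, for 2 to 4 mm; then it slides on with little force (under 4 N) for some 20 to 25 mm
- boss_top (a point): centre of the low boss round the pillar's foot, 48 mm wide, 18 mm above the bench. At the click the balls first draw the collar down (the force on the tool drops and reverses), then hold it, its underside 30 to 32 mm below the balls' middle; pushing on with another 6 to 13 N would drive it past the groove, where it sticks or runs down onto this boss
- screw_tin: bystander: short round tin, 75 mm wide, 58 mm tall; origin under its centre
- oil_bottle: bystander: small dropper bottle, 34 mm wide, 102 mm tall; origin under its centre
- tape_measure: bystander: steel tape in a plastic case, about 89 x 58 x 64 mm; origin under its centre

How it is judged (in metres and radians):
On the way:
1. the collar is threaded onto the pillar, upright, its underside below the pillar's top (horizontal distance between collar and pillar_top below 0.004 m and angle between collar's own z axis and vertical below 0.12 rad and z of collar in the frame of stand between 0.0595 and 0.098 m).
At the end, for the whole second after the job is handed in: the collar hangs clicked, released and at rest: within 4 mm of the pillar's axis, upright within 0.12 rad, its underside 22 to 59.5 mm above the bench, the balls sprung out into its groove (the stand presses on it with under 5 N in all; with the balls on the plain bore about 11 N) (horizontal distance between collar and pillar_top below 0.004 m and angle between collar's own z axis and vertical below 0.12 rad and z of collar in the frame of stand between 0.022 and 0.0595 m and linear speed of collar below 0.01 m/s and contact force between the fingers and collar below 0.1 N and contact force between collar and stand below 5 N); the robot touches nothing.
It fails at once if the collar is forced against the stand (pillar, balls and base together) with more than 35 N (contact force between collar and stand above 35 N).
It fails at once if the collar is dropped on the pillar (moves faster than 0.35 m/s while round it) (horizontal distance between collar and pillar_top below 0.006 m and z of collar in the frame of stand below 0.104 m and linear speed of collar above 0.35 m/s).
It fails at once if a bystander is moved by more than 20 mm (distance of any of screw_tin, oil_bottle, tape_measure from where it was at the start of the episode above 0.02 m).
It also fails if it takes over 43 s, if anything falls off the work surface, if the arm or the gripper's body presses on something with over 40 N, if the wrist force passes 120 N, or if a joint passes its speed limit or range.

## Working session

There is one attempt and no reset: what is moved stays moved. The work goes in short steps, Python scripts to look and compute and a tool call to move; the robot and the scene stay as the last step left them, time stands still between calls to the robot, and variables do not carry over. Pictures are saved under pics/ and viewed, at most 13 in all, crops included, and the job is handed in when it is done.

Besides the shell and the picture viewer there is one more tool, called after ">>>" by a JSON object that holds its "api" and its "payload". step_arm: Moves the arm, as the interface text tells. Its arguments: {"type":"object","properties":{"plan":{"type":"array","items":{"type":"array","items":{"type":"number"}}}},"required":["plan"]}

```bash
mkdir -p pics; python3 - <<'E'
from bench import arm
import cv2,numpy as np
s=arm.read_state();print(s)
for n in("scene","top"):
    cv2.imwrite(f"pics/{n}0.png",arm.get_image(n)[:,:,::-1]);p=arm.camera_params(n);print(n,p)
E
```

```text
{'time': 0.0, 'joint_positions': array([-1.06877647,  0.50181639, -0.42679734,  1.55146839,  0.22078995,
        1.13828026, -0.21028264]), 'joint_vel': array([-3.30948745e-03, -1.06465294e-03,  1.79142690e-05, -1.32491220e-03,
        1.61458964e-03, -2.75191918e-04, -2.43397975e-04]), 'joint_torque': array([-9.98967771e-04, -5.69484401e+01, -5.81662863e+00, -2.80944300e+01,
        1.05556389e-02,  1.17196067e-02, -7.13812028e-06]), 'position': array([153.63252894, 630.86812008, 230.27194902]), 'orientation': array([ 1.19088066e-01,  9.92883232e-01, -9.47166478e-04, -1.49743582e-04]), 'wrist_force': array([0.22620481, 0.17932313, 0.18003763]), 'torque': array([-0.05163719, -0.01908975,  0.00983499]), 'grasp_force': 0.0, 'opening': 85.52490568518436}
scene {'mtx': array([[471.71226026,   0.        , 312.25345673],
       [  0.        , 471.71226026, 197.30308688],
       [  0.        ,   0.        ,   1.        ]]), 'extrinsics': array([[-5.89548149e-01, -8.07732334e-01,  1.20697125e-03,
         3.55213491e+02],
       [ 3.15134234e-01, -2.28633993e-01,  9.21095495e-01,
        -2.87658298e+02],
       [-7.43722659e-01,  5.43410503e-01,  3.89334858e-01,
        -5.06596598e+02],
       [ 0.00000000e+00,  0.00000000e+00,  0.00000000e+00,
         1.00000000e+00]])}
top {'mtx': array([[512.2026158 ,   0.        , 326.02138711],
       [  0.        , 512.2026158 , 196.34643507],
       [  0.        ,   0.        ,   1.        ]]), 'extrinsics': array([[-7.67078076e-03, -9.99817960e-01, -1.74701266e-02,
        -2.37303927e+01],
       [ 9.99102537e-01, -8.39074285e-03,  4.15176661e-02,
        -6.09673526e+02],
       [-4.16566956e-02, -1.71359749e-02,  9.98985024e-01,
        -1.02632435e+03],
       [ 0.00000000e+00,  0.00000000e+00,  0.00000000e+00,
         1.00000000e+00]])}
```

View pics/top0.png

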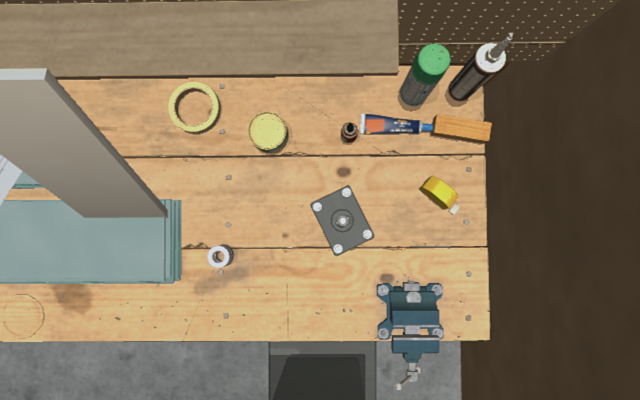

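View pics/scene0.png

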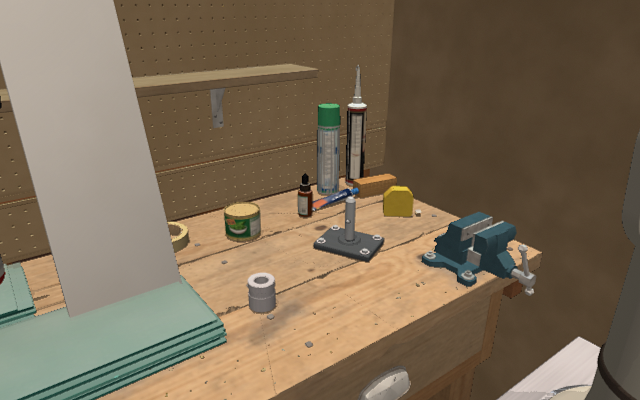

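```bash
cat >h.py <<'E'
from bench import arm
import cv2,numpy as np
def ray(n,uv,P=None):
    P=P or arm.camera_params(n);K=P["mtx"];E=P["extrinsics"];R=E[:3,:3];c=-R.T@E[:3,3]
    d=np.linalg.solve(K,[uv[0],uv[1],1.])*[1,-1,-1]
    d=R.T@d;return c,d/np.linalg.norm(d)
def onz(n,uv,z,P=None):
    c,d=ray(n,uv,P);return c+d*(z-c[2])/d[2]
def tri(n1,a,n2,b):
    c1,d1=ray(n1,a);c2,d2=ray(n2,b)
    t=np.linalg.lstsq(np.c_[d1,-d2],c2-c1,rcond=None)[0];p=c1+t[0]*d1;q=c2+t[1]*d2
    return (p+q)/2,np.linalg.norm(p-q)
E
python3 - <<'E'
from h import *
np.set_printoptions(precision=1,suppress=True)
print("cams",ray("scene",(0,0))[0],ray("top",(0,0))[0])
print("collar",onz("top",(220,257),48), onz("scene",(262,280),48))
print("pillar",onz("top",(343,220),107),onz("scene",(350,198),107))
def pl(n,a,b):
    c,d1=ray(n,a);_,d2=ray(n,b);m=np.cross(d1,d2);return m/np.linalg.norm(m),c
for nm,s,t in [("R",((180,275),(115,0)),((165,215),(45,70))),("L",((68,318),(0,8)),((85,215),(0,155)))]:
    m1,c1=pl("scene",*s);m2,c2=pl("top",*t)
    for e in t+((t[0]),):
        c,d=ray("top",e);k=m1@(c1-c)/(m1@d);print(nm,c+k*d)
print("base",tri("scene",(180,275),"top",(165,215)),tri("scene",(68,318),"top",(85,215)))
print("sheet edge",tri("scene",(226,330),"top",(181,282)))
for uv in [(317,207),(347,192),(368,234),(337,249)]: print(onz("top",uv,18))
for uv in [(268,130),(349,130),(440,190)]: print(onz("top",uv,60))
E
python3 - <<'E'
import cv2
a=cv2.imread("pics/top0.png")
c=cv2.resize(a[240:275,200:240],None,fx=10,fy=10,interpolation=2);d=cv2.resize(a[203:238,323:363],None,fx=10,fy=10,interpolation=2)
cv2.imwrite("pics/crop.png",cv2.hconcat([c,d]))
E
```

```text
cams [-76.7 496.4 461.8] [ 566.2  -46.4 1050.2]
collar [491.  179.1  48. ] [487.5 183.1  48. ]
pillar [561.7 -61.1 107. ] [555.5 -55.5 107. ]
R [573.9 285.   56.3]
R [735.7 280.5 482.3]
R [573.9 285.   56.3]
L [575.3 451.6  37.3]
L [660.9 439.9 316.7]
L [575.3 451.6  37.3]
base (array([573.4, 285.6,  51.7]), np.float64(1.9765998615359175)) (array([575.4, 451. ,  40. ]), np.float64(1.3100606528860406))
sheet edge (array([441.1, 267.6,  19.1]), np.float64(7.446482182369468))
[587.9 -10.4  18. ]
[617.6 -71.1  18. ]
[ 532.8 -112.5   18. ]
[503.2 -50.   18. ]
[737.9  82.7  60. ]
[736.2 -75.1  60. ]
[ 617.9 -249.4   60. ]
```

View pics/crop.png

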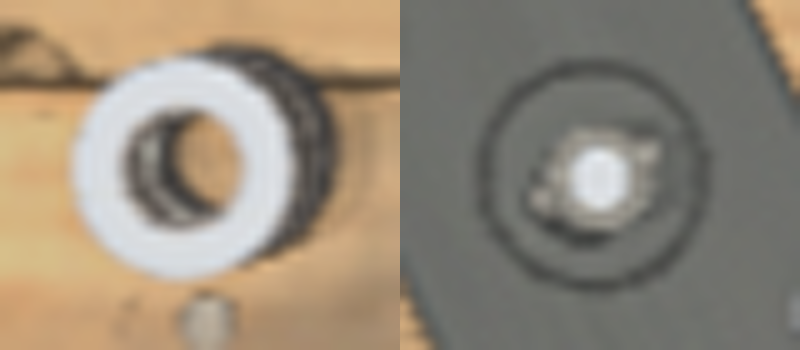

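Top view: the collar's top face is centred near (218.4, 256.7) and the pillar top at (342.9, 220.7). The scene view shows a leaning panel at y>280 that my path avoids. I'll move above the collar.

>>> {"api": "step_arm", "payload": {"plan": [[0,0,0,-43.2,-35.7,3,-1],[0,0,0,-43.2,-35.7,3,-1],[0,0,0,-43.2,-35.7,3,-1],[0,0,0,-43.2,-35.7,3,-1],[0,0,0,-43.2,-35.7,3,-1],[0,0,0,-43.2,-35.7,3,-1],[0,0,0,-43.2,-35.7,3,-1],[0,0,0,-43.2,-35.7,3,-1]]}}

```text
time: 0.9
position: [393.4, 309.5, 209.7]
orientation: [0.119, 0.993, -0.0, -0.0]
wrist_force: [0.5, 0.5, -0.2]
opening: 85.1
grasp_force: 0.0
```

>>> {"api": "step_arm", "payload": {"plan": [[0,0,0,-12.3,-10.1,1,-1],[0,0,0,-12.3,-10.1,1,-1],[0,0,0,-12.3,-10.1,1,-1],[0,0,0,-12.3,-10.1,1,-1],[0,0,0,-12.3,-10.1,1,-1],[0,0,0,-12.3,-10.1,1,-1]]}}

```text
time: 1.5
position: [487.4, 185.4, 199.6]
orientation: [0.119, 0.993, 0.0, -0.001]
wrist_force: [-0.9, 0.4, -0.4]
opening: 85.9
grasp_force: 0.0
```

```bash
python3 - <<'E'
from h import *
s=arm.read_state();print(s["position"],s["orientation"]);P=arm.camera_params("wrist");im=arm.get_image("wrist")[:,:,::-1]
import pickle;pickle.dump((P,im),open("w0.pkl","wb"));cv2.imwrite("pics/w0.png",im)
print(P, onz("wrist",(320,200),48,P))
def proj(p):
    q=P["extrinsics"]@np.r_[p,1];q=P["mtx"]@(q[:3]*[1,-1,-1]);return q[:2]/q[2]
print(proj([489,182,48]))
E
```

```text
[487.35929271 185.43260014 199.63971453] [ 1.18618186e-01  9.92939718e-01  2.35892128e-04 -6.21454455e-04]
{'mtx': array([[330.0939459 ,   0.        , 322.29805019],
       [  0.        , 330.0939459 , 195.2266875 ],
       [  0.        ,   0.        ,   1.        ]]), 'extrinsics': array([[ 2.35408427e-01,  9.71896054e-01,  9.66015112e-04,
        -2.96400498e+02],
       [-9.37787170e-01,  2.27407510e-01, -2.62375776e-01,
         4.40863800e+02],
       [-2.55221660e-01,  6.08595522e-02,  9.64965294e-01,
        -2.34680355e+02],
       [ 0.00000000e+00,  0.00000000e+00,  0.00000000e+00,
         1.00000000e+00]])} [505.14437225 180.37569757  48.        ]
[317.54005828 183.1195187 ]
```

View pics/w0.png

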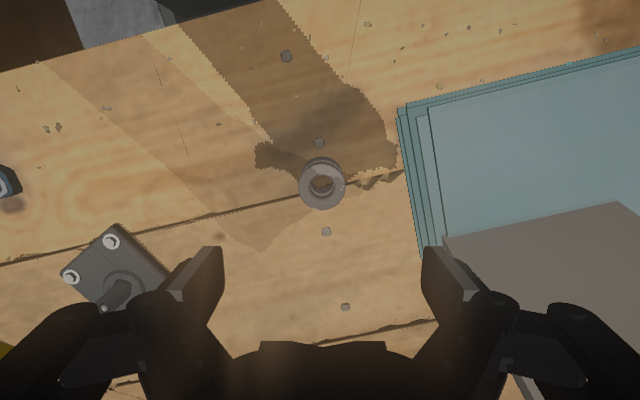

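Wrist view: the collar's top face is near (322, 187), the stand is at lower left, and the green sheets are to the right, clear of the fingers. I'll refine the collar centre.

```bash
python3 - <<'E'
from h import *
import pickle
P,im=pickle.load(open("w0.pkl","rb"))
cv2.imwrite("pics/w0c.png",cv2.resize(im[145:225,280:365],None,fx=7,fy=7,interpolation=2))
for uv in [(322,187),(322,188)]: print(onz("wrist",uv,48,P))
E
```

```text
[493.51426602 185.1052673   48.        ]
[494.43341391 184.88240476  48.        ]
```

View pics/w0c.png

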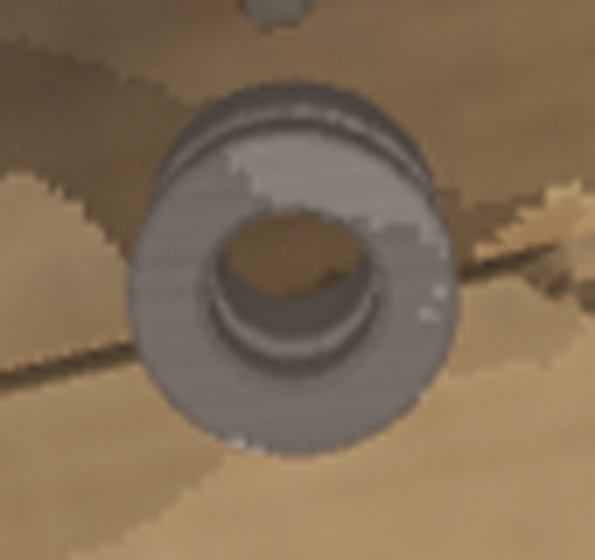

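>>> {"api": "step_arm", "payload": {"plan": [[0,0,0,-0.43,0,4,-1],[0,0,0,-0.43,0,8,-1],[0,0,0,-0.43,0,12,-1],[0,0,0,-0.43,0,15,-1],[0,0,0,-0.43,0,17,-1],[0,0,0,-0.43,0,18.2,-1],[0,0,0,-0.43,0,18.2,-1]]}}

```text
time: 2.25
position: [490.6, 184.5, 16.7]
orientation: [0.118, 0.993, -0.0, -0.001]
wrist_force: [-0.4, -0.2, 0.3]
opening: 85.4
grasp_force: 0.0
```

>>> {"api": "step_arm", "payload": {"plan": [[0,0,0,0,0,0,0],[0,0,0,0,0,0,0.4],[0,0,0,0,0,0,1],[0,0,0,0,0,0,1],[0,0,0,0,0,0,1],[0,0,0,0,0,0,1],[0,0,0,0,0,0,1],[0,0,0,0,0,0,1]]}}

```text
time: 3.05
position: [493.7, 183.8, 19.6]
orientation: [0.119, 0.993, 0.001, 0.001]
wrist_force: [-0.8, 0.6, 6.0]
opening: 42.9
grasp_force: 60.5
```

>>> {"api": "step_arm", "payload": {"plan": [[0,0,0,0,0,-1,1],[0,0,0,0,0,-4,1],[0,0,0,0,0,-8,1],[0,0,0,0,0,-13,1],[0,0,0,0,0,-18,1],[0,0,0,0,0,-18,1]]}}

```text
time: 3.65
position: [497.2, 185.2, 206.2]
orientation: [0.119, 0.993, 0.003, 0.006]
wrist_force: [0.9, 0.0, -1.4]
opening: 42.7
grasp_force: 61.3
```

>>> {"api": "step_arm", "payload": {"plan": [[0,0,0,-3,-3.4,0,1],[0,0,0,-6,-6.8,0,1],[0,0,0,-9,-10.2,0,1],[0,0,0,-12,-13.8,0,1],[0,0,0,-15,-17.4,0,1],[0,0,0,-18,-20.8,0,1],[0,0,0,-19.1,-22.1,0,1],[0,0,0,-19.1,-22.1,0,1]]}}

```text
time: 4.45
position: [625.9, -81.3, 197.4]
orientation: [0.122, 0.993, -0.001, -0.0]
wrist_force: [-0.7, -1.6, -0.6]
opening: 42.9
grasp_force: 61.3
```

```bash
python3 - <<'E'
from h import *
for i in range(4):
    s=arm.read_state();print(s["position"],s["orientation"],s["wrist_force"]);P=arm.camera_params("wrist");im=arm.get_image("wrist")[:,:,::-1]
import pickle;pickle.dump((P,im,s["position"]),open("w1.pkl","wb"));cv2.imwrite("pics/w1.png",im)
E
```

```text
[625.88145334 -81.28223177 197.42738705] [ 1.22158379e-01  9.92510187e-01 -9.18720249e-04 -1.21663699e-04] [-0.6833338  -1.59023904 -0.59393359]
[625.28312848 -77.95985112 197.35165284] [ 1.20542424e-01  9.92707980e-01  1.27267698e-05 -6.24633703e-04] [-0.1992453   1.33648781 -1.12751756]
[625.04896307 -75.77248823 197.40970077] [ 1.19134463e-01  9.92877705e-01  5.15482475e-04 -7.59670321e-04] [ 0.32209755  0.58584271 -1.07064664]
[625.05646787 -74.5682811  197.57892196] [ 1.18215739e-01  9.92987462e-01  6.94976218e-04 -6.75609023e-04] [ 0.14535724  1.13927511 -0.69731569]
```

View pics/w1.png

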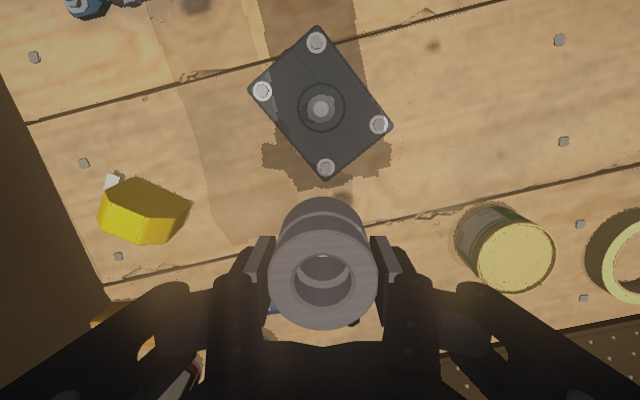

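Collar gripped upright, its top face centred near (323, 280); the pillar top is near (320, 108). I'll crop for exact numbers.

```bash
python3 - <<'E'
from h import *
import pickle
P,im,_=pickle.load(open("w1.pkl","rb"))
a=cv2.resize(im[75:145,285:355],None,fx=5.6,fy=5.6,interpolation=2)
b=cv2.resize(im[190:335,260:386],(392,451),interpolation=2)[:451]
a=cv2.copyMakeBorder(a,0,451-a.shape[0],0,0,0)
cv2.imwrite("pics/w1c.png",cv2.hconcat([a,b]))
E
```

```text
(no output)
```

View pics/w1c.png

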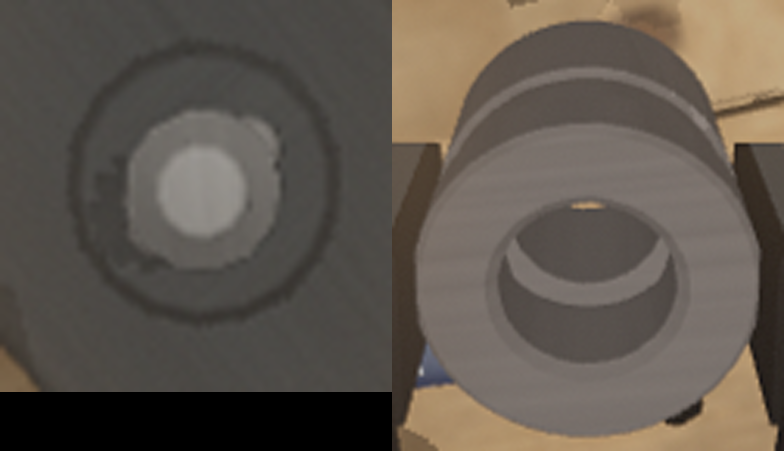

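```bash
python3 - <<'E'
from h import *
import pickle
from scipy.optimize import brentq
P,im,_=pickle.load(open("w1.pkl","rb"))
f=lambda u,v:(260+(u-392)/3.111-.35,190+v/3.111-.35)
L,R,T,B=f(417,280),f(758,280),f(587.5,122),f(587.5,437)
g=lambda a,b:(lambda z:np.linalg.norm(onz("w",a,z,P)-onz("w",b,z,P))-44)
z1=brentq(g(L,R),150,300);z2=brentq(g(T,B),150,300);z=(z1+z2)/2
print(z1,z2)
mid=lambda z:(onz("w",T,z,P)+onz("w",B,z,P)+0)/2
midx=lambda z:(onz("w",L,z,P)+onz("w",R,z,P))/2
q=P["extrinsics"][:3,:3]
pil=onz("w",(320.6,108.5),107,P)
tx,ty=np.array([-.972,.2365,0]),np.array([.2365,.972,0])
for zz in (z1,z,z2,227):
    c=mid(zz);cx=midx(zz);c=c@tx*tx+cx@ty*ty
    d=pil-c;print(zz,c,pil,"tool x,y shift mm",d@tx,d@ty)
s=arm.read_state();print(s["position"],s["orientation"],s["time"])
E
```

```text
221.38186426789082 224.89931036669222
221.38186426789082 [627.96896971 -73.9031485    0.        ] [562.68741593 -59.26583094 107.        ] tool x,y shift mm 66.91539587986769 -1.211614800728606
223.14058731729153 [626.98469278 -73.67019792   0.        ] [562.68741593 -59.26583094 107.        ] tool x,y shift mm 65.90358588301035 -1.2052612740384134
224.89931036669222 [626.00041584 -73.43724733   0.        ] [562.68741593 -59.26583094 107.        ] tool x,y shift mm 64.89177588615311 -1.198907747348235
227 [624.82475583 -73.15900177   0.        ] [562.68741593 -59.26583094 107.        ] tool x,y shift mm 63.68322928070559 -1.1913188392153824
[625.12921595 -74.13185268 197.73723547] [ 1.17743400e-01  9.93043683e-01  6.69851260e-04 -5.35886226e-04] 4.65
```

>>> {"api": "step_arm", "payload": {"plan": [[0,0,0,2.5,-0.1,0,1],[0,0,0,5,-0.1,0,1],[0,0,0,6.5,-0.12,2,1],[0,0,0,6.5,-0.12,4.5,1],[0,0,0,6.5,-0.12,6,1],[0,0,0,6.5,-0.12,6,1],[0,0,0,6.5,-0.12,6,1],[0,0,0,6.5,-0.12,6,1]]}}

```text
time: 5.45
position: [563.3, -61.7, 139.1]
orientation: [0.119, 0.993, 0.0, 0.001]
wrist_force: [1.3, 0.3, -0.4]
opening: 43.2
grasp_force: 61.2
```

```bash
python3 - <<'E'
from h import *
for n in("scene","wrist","top"):
    s=arm.read_state();print(s["position"],s["orientation"],s["wrist_force"]);im=arm.get_image(n)[:,:,::-1]
    if n=="scene": a=cv2.resize(im[130:270,290:420],None,fx=3.5,fy=3.5,interpolation=2)
    if n=="wrist": b=cv2.resize(im[180:390,230:420],(443,490),interpolation=2)
cv2.imwrite("pics/s2.png",cv2.resize(cv2.hconcat([a,b]),(790,430)))
E
```

```text
[563.26209193 -61.67741561 139.13246232] [1.18505789e-01 9.92952880e-01 1.60694260e-04 9.64124119e-04] [ 1.27324262  0.29906491 -0.44546999]
[563.35782318 -61.9821777  139.17405953] [1.18724959e-01 9.92926581e-01 1.00307567e-04 1.08537382e-03] [ 0.3796314  -0.73073336 -0.91750723]
[563.25869555 -62.15198755 139.08443856] [1.18880955e-01 9.92907992e-01 7.94150460e-05 1.01522669e-03] [ 0.66185918 -0.1951584  -1.65836108]
```

View pics/s2.png

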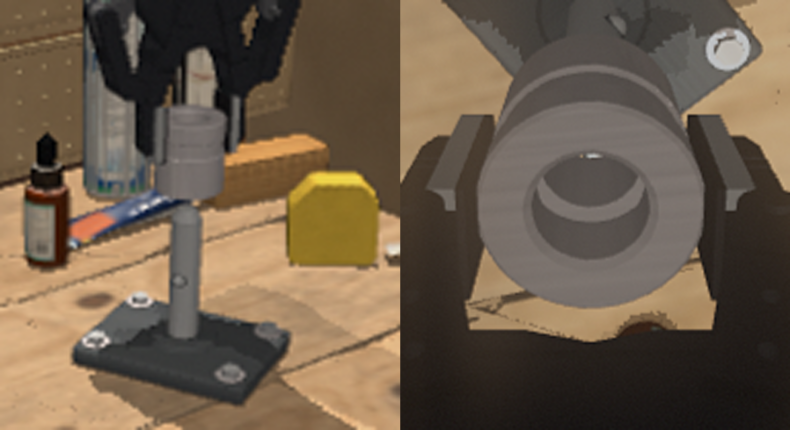

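```bash
python3 - <<'E'
from h import *
P=arm.camera_params("scene");s=arm.read_state();print(s["position"],s["orientation"][:2])
im=arm.get_image("scene").astype(float)
sub=lambda u,v:(u,v)
for r in list(range(168,196,4))+list(range(204,236,4)):
    g=im[r-1:r+2,320:390].mean(0);d=np.linalg.norm(np.diff(g,axis=0),axis=1)
    pk=[(int(i+320),int(d[i])) for i in range(1,len(d)-1) if d[i]>18 and d[i]>=d[i-1] and d[i]>d[i+1]]
    print(r,pk)
b=np.array([562.3-.44*12,-60+.9*12])
for z in (58,60,62,65,70): 
    q=P["extrinsics"]@np.r_[b,z,1];q=P["mtx"]@(q[:3]*[1,-1,-1]);print(z,q[:2]/q[2])
for p in ([562.3,-60,100],[562.3,-60,107],[563.3,-62,140]):
    q=P["extrinsics"]@np.r_[p,1];q=P["mtx"]@(q[:3]*[1,-1,-1]);print(p,q[:2]/q[2],q[2])
E
```

```text
[563.10402164 -62.34220524 138.89093738] [0.11899157 0.99289489]
168 [(321, 30), (330, 18), (333, 205), (340, 64), (344, 88), (363, 126), (365, 85), (367, 103), (369, 71)]
172 [(321, 33), (324, 19), (333, 212), (340, 57), (344, 83), (363, 105), (367, 131), (369, 63)]
176 [(321, 39), (324, 39), (329, 32), (331, 26), (333, 173), (340, 55), (342, 37), (344, 72), (362, 112), (364, 78), (367, 34), (369, 21), (372, 26), (378, 24)]
180 [(321, 37), (324, 19), (331, 22), (333, 49), (335, 41), (340, 46), (342, 40), (344, 57), (362, 27), (364, 29), (366, 37), (378, 20), (383, 18)]
184 [(321, 23), (333, 29), (336, 28), (338, 68), (362, 38)]
188 [(322, 43), (332, 26), (334, 35), (336, 41), (339, 77), (362, 34)]
192 [(321, 30), (325, 35), (329, 27), (331, 26), (333, 19), (336, 20), (339, 36), (361, 18), (383, 43)]
204 [(322, 40), (325, 37), (335, 41), (338, 39), (341, 32), (344, 72), (355, 81), (382, 156)]
208 [(322, 44), (325, 40), (328, 28), (344, 91), (355, 71), (358, 18), (382, 155)]
212 [(336, 28), (338, 24), (342, 35), (344, 49), (354, 65), (382, 119)]
216 [(344, 114), (354, 82), (383, 61), (386, 32)]
220 [(323, 21), (344, 143), (346, 48), (348, 27), (350, 28), (354, 89)]
224 [(344, 146), (354, 100)]
228 [(325, 30), (328, 43), (332, 84), (338, 84), (344, 78), (354, 98)]
232 [(324, 43), (353, 36), (356, 34), (362, 27)]
58 [346.23327268 221.50009081]
60 [346.26313259 220.58026267]
62 [346.29304285 219.65888332]
65 [346.33800294 218.27389718]
70 [346.41319002 215.95777506]
[562.3, -60, 100] [349.38345996 199.68137693] 918.4629938562147
[562.3, -60, 107] [349.49831538 196.36714975] 915.7376498507911
[563.3, -62, 140] [350.50754592 180.1047722 ] 904.7201432040044
```

Scene view: the collar hangs just above the pillar, about 1–2 mm to the right of its axis. A ball shows near (348.5, 221.5), so the balls are about 58–60 mm above the bench. I'll correct sideways and thread the cone slowly.

>>> {"api": "step_arm", "payload": {"plan": [[0,0,0,0.15,0.19,0.3,1],[0,0,0,0.15,0.19,0.8,1],[0,0,0,0.15,0.19,1.2,1],[0,0,0,0.15,0.19,1.5,1],[0,0,0,0.15,0.19,1.7,1],[0,0,0,0.15,0.19,1.7,1]]}}

```text
time: 6.25
position: [561.1, -60.2, 120.4]
orientation: [0.119, 0.993, -0.0, -0.0]
wrist_force: [0.1, 0.2, -0.6]
opening: 42.6
grasp_force: 61.2
```

>>> {"api": "step_arm", "payload": {"plan": [[0,0,0,0,0,0.2,1],[0,0,0,0,0,0.4,1],[0,0,0,0,0,0.6,1],[0,0,0,0,0,0.6,1]]}}

```text
time: 6.65
position: [561.2, -60.2, 114.6]
orientation: [0.119, 0.993, -0.0, -0.0]
wrist_force: [0.9, 0.1, -1.9]
opening: 42.5
grasp_force: 61.2
```

>>> {"api": "step_arm", "payload": {"plan": [[0,0,0,0,0,0.2,1],[0,0,0,0,0,0.4,1],[0,0,0,0,0,0.6,1],[0,0,0,0,0,0.6,1]]}}

```text
time: 7.05
position: [561.3, -60.2, 108.6]
orientation: [0.119, 0.993, -0.0, -0.0]
wrist_force: [0.5, 0.2, -1.0]
opening: 42.8
grasp_force: 61.2
```

>>> {"api": "step_arm", "payload": {"plan": [[0,0,0,0,0,0.2,1],[0,0,0,0,0,0.4,1],[0,0,0,0,0,0.6,1],[0,0,0,0,0,0.8,1],[0,0,0,0,0,1.0,1],[0,0,0,0,0,1.0,1]]}}

```text
time: 7.65
position: [561.3, -60.2, 98.6]
orientation: [0.119, 0.993, -0.0, -0.0]
wrist_force: [-0.1, 0.0, -2.2]
opening: 42.7
grasp_force: 61.2
```

>>> {"api": "step_arm", "payload": {"plan": [[0,0,0,0,0,0.2,1],[0,0,0,0,0,0.4,1],[0,0,0,0,0,0.6,1],[0,0,0,0,0,0.8,1],[0,0,0,0,0,0.8,1]]}}

```text
time: 8.15
position: [561.3, -60.2, 90.6]
orientation: [0.119, 0.993, 0.0, -0.0]
wrist_force: [0.3, -0.8, -1.1]
opening: 42.8
grasp_force: 61.2
```

>>> {"api": "step_arm", "payload": {"plan": [[0,0,0,0,0,0.1,1],[0,0,0,0,0,0.2,1],[0,0,0,0,0,0.3,1],[0,0,0,0,0,0.3,1]]}}

```text
time: 8.55
position: [561.3, -60.2, 87.8]
orientation: [0.119, 0.993, 0.0, -0.0]
wrist_force: [1.4, -0.5, -1.0]
opening: 43.0
grasp_force: 61.2
```

>>> {"api": "step_arm", "payload": {"plan": [[0,0,0,0,0,0.1,1],[0,0,0,0,0,0.2,1],[0,0,0,0,0,0.2,1]]}}

```text
time: 8.85
position: [561.3, -60.2, 85.8]
orientation: [0.119, 0.993, 0.0, -0.0]
wrist_force: [0.2, -0.7, -1.9]
opening: 42.8
grasp_force: 61.2
```

>>> {"api": "step_arm", "payload": {"plan": [[0,0,0,0,0,0.1,1],[0,0,0,0,0,0.2,1],[0,0,0,0,0,0.2,1]]}}

```text
time: 9.15
position: [561.3, -60.2, 83.7]
orientation: [0.119, 0.993, 0.0, -0.0]
wrist_force: [0.1, -0.2, -2.2]
opening: 42.4
grasp_force: 61.2
```

>>> {"api": "step_arm", "payload": {"plan": [[0,0,0,0,0,0.1,1],[0,0,0,0,0,0.2,1],[0,0,0,0,0,0.2,1]]}}

```text
time: 9.45
position: [561.6, -60.4, 82.0]
orientation: [0.119, 0.993, -0.0, 0.0]
wrist_force: [0.1, -0.8, 0.1]
opening: 42.4
grasp_force: 61.4
```

>>> {"api": "step_arm", "payload": {"plan": [[0,0,0,0,0,0.1,1],[0,0,0,0,0,0.2,1],[0,0,0,0,0,0.2,1]]}}

```text
time: 9.75
position: [562.2, -60.5, 80.7]
orientation: [0.119, 0.993, -0.0, 0.001]
wrist_force: [-0.6, 0.1, 4.4]
opening: 43.1
grasp_force: 62.1
```

>>> {"api": "step_arm", "payload": {"plan": [[0,0,0,0,0,0.1,1],[0,0,0,0,0,0.2,1],[0,0,0,0,0,0.2,1]]}}

```text
time: 10.05
position: [562.3, -60.1, 78.5]
orientation: [0.119, 0.993, 0.0, 0.001]
wrist_force: [1.1, -0.1, 1.6]
opening: 42.7
grasp_force: 61.5
```

Resistance began at TCP z≈82 and has passed. I expect the click near z≈47–49. Sliding on.

>>> {"api": "step_arm", "payload": {"plan": [[0,0,0,0,0,0.2,1],[0,0,0,0,0,0.4,1],[0,0,0,0,0,0.6,1],[0,0,0,0,0,0.8,1],[0,0,0,0,0,0.8,1]]}}

```text
time: 10.55
position: [561.2, -60.2, 69.2]
orientation: [0.119, 0.993, 0.0, -0.0]
wrist_force: [3.1, -0.2, -3.0]
opening: 42.9
grasp_force: 61.2
```

>>> {"api": "step_arm", "payload": {"plan": [[0,0,0,0,0,0.2,1],[0,0,0,0,0,0.4,1],[0,0,0,0,0,0.6,1],[0,0,0,0,0,0.8,1],[0,0,0,0,0,0.8,1]]}}

```text
time: 11.05
position: [561.2, -60.2, 61.4]
orientation: [0.119, 0.993, 0.0, -0.0]
wrist_force: [3.2, -0.5, -2.7]
opening: 42.7
grasp_force: 61.3
```

>>> {"api": "step_arm", "payload": {"plan": [[0,0,0,0,0,0.1,1],[0,0,0,0,0,0.2,1],[0,0,0,0,0,0.3,1],[0,0,0,0,0,0.3,1]]}}

```text
time: 11.45
position: [561.2, -60.1, 58.6]
orientation: [0.119, 0.993, 0.0, -0.0]
wrist_force: [2.7, -0.8, -2.3]
opening: 42.4
grasp_force: 61.3
```

>>> {"api": "step_arm", "payload": {"plan": [[0,0,0,0,0,0.1,1],[0,0,0,0,0,0.2,1],[0,0,0,0,0,0.3,1],[0,0,0,0,0,0.3,1]]}}

```text
time: 11.85
position: [561.3, -60.2, 55.6]
orientation: [0.119, 0.993, 0.0, -0.0]
wrist_force: [1.3, -1.5, -1.5]
opening: 43.1
grasp_force: 61.3
```

>>> {"api": "step_arm", "payload": {"plan": [[0,0,0,0,0,0.1,1],[0,0,0,0,0,0.2,1],[0,0,0,0,0,0.2,1]]}}

```text
time: 12.15
position: [561.3, -60.1, 53.7]
orientation: [0.119, 0.993, 0.0, -0.0]
wrist_force: [2.4, -1.2, -1.6]
opening: 42.8
grasp_force: 61.3
```

>>> {"api": "step_arm", "payload": {"plan": [[0,0,0,0,0,0.1,1],[0,0,0,0,0,0.1,1]]}}

```text
time: 12.35
position: [561.3, -60.1, 52.6]
orientation: [0.119, 0.993, 0.0, -0.0]
wrist_force: [3.3, -0.7, -3.9]
opening: 42.5
grasp_force: 61.3
```

>>> {"api": "step_arm", "payload": {"plan": [[0,0,0,0,0,0.1,1],[0,0,0,0,0,0.1,1]]}}

```text
time: 12.55
position: [561.2, -60.2, 51.4]
orientation: [0.119, 0.993, 0.0, -0.0]
wrist_force: [3.9, 0.3, -5.4]
opening: 42.9
grasp_force: 61.5
```

>>> {"api": "step_arm", "payload": {"plan": [[0,0,0,0,0,0.1,1],[0,0,0,0,0,0.1,1]]}}

```text
time: 12.75
position: [561.2, -60.4, 50.4]
orientation: [0.119, 0.993, -0.0, -0.0]
wrist_force: [4.1, -1.7, -8.0]
opening: 42.6
grasp_force: 61.8
```

The balls are now drawing the collar down. Following it to the neutral point.

>>> {"api": "step_arm", "payload": {"plan": [[0,0,0,0,0,0.1,1],[0,0,0,0,0,0.1,1]]}}

```text
time: 12.95
position: [561.2, -60.6, 49.6]
orientation: [0.119, 0.993, -0.0, -0.0]
wrist_force: [2.8, -3.1, -6.9]
opening: 42.6
grasp_force: 61.8
```

>>> {"api": "step_arm", "payload": {"plan": [[0,0,0,0,0,0.1,1],[0,0,0,0,0,0.1,1]]}}

```text
time: 13.15
position: [561.2, -60.2, 48.9]
orientation: [0.119, 0.993, -0.0, -0.0]
wrist_force: [1.6, -1.1, -3.5]
opening: 42.5
grasp_force: 62.1
```

>>> {"api": "step_arm", "payload": {"plan": [[0,0,0,0,0,0.1,1],[0,0,0,0,0,0.1,1],[0,0,0,0,0,0.1,1]]}}

```text
time: 13.45
position: [561.3, -60.0, 48.0]
orientation: [0.119, 0.993, 0.0, -0.0]
wrist_force: [0.7, -1.0, -1.2]
opening: 42.9
grasp_force: 62.3
```

Force is back to the collar's weight, so it has clicked. Releasing.

>>> {"api": "step_arm", "payload": {"plan": [[0,0,0,0,0,0,0.2],[0,0,0,0,0,0,0],[0,0,0,0,0,0,-0.3],[0,0,0,0,0,0,-0.7],[0,0,0,0,0,0,-1],[0,0,0,0,0,0,-1],[0,0,0,0,0,0,-1],[0,0,0,0,0,0,-1]]}}

```text
time: 14.25
position: [561.3, -60.2, 47.9]
orientation: [0.119, 0.993, 0.0, -0.0]
wrist_force: [0.5, -0.8, 0.6]
opening: 85.2
grasp_force: 0.0
```

>>> {"api": "step_arm", "payload": {"plan": [[0,0,0,0,0,-1,-1],[0,0,0,0,0,-3,-1],[0,0,0,0,0,-6,-1],[0,0,0,0,0,-10,-1],[0,0,0,0,0,-14,-1],[0,0,0,0,0,-17,-1],[0,0,0,0,0,-17,-1],[0,0,0,0,0,-17,-1]]}}

```text
time: 15.05
position: [561.8, -60.3, 219.4]
orientation: [0.119, 0.993, 0.0, 0.001]
wrist_force: [-0.5, 0.4, -0.8]
opening: 85.8
grasp_force: 0.0
```

```bash
python3 - <<'E'
from h import *
im=arm.get_image("scene")[:,:,::-1];s=arm.read_state();print(s["position"],s["opening"],s["wrist_force"])
cv2.imwrite("pics/end.png",cv2.resize(im[130:270,270:430],None,fx=4,fy=4,interpolation=2))
E
```

```text
[560.98226862 -60.17548501 218.01542649] 85.3150876308105 [ 0.27830488  0.51245706 -0.68356424]
```

View pics/end.png

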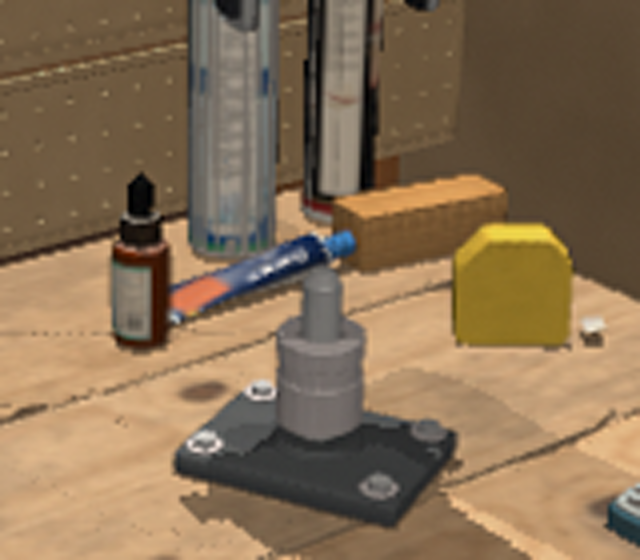

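The collar stands upright on the pillar. I'll check its height numerically before handing in.

```bash
python3 - <<'E'
from h import *
P=arm.camera_params("scene")
def pr(p):
    q=P["extrinsics"]@np.r_[p,1];q=P["mtx"]@(q[:3]*[1,-1,-1]);return q[:2]/q[2]
c=np.array([562,-60]);v=np.array([-77,496])-c;v=v/np.linalg.norm(v)*22
for u in (18,22,25,28,31): print(u,"bottom front",pr([*(c+v),u]),"top front",pr([*(c+v),u+48]),"top back",pr([*(c-v),u+48]),"band", pr([*(c+v),u+31]))
print("pillar top",pr([562,-60,107]))
im=arm.get_image("scene").astype(int)
for r in range(192,246): print(r,im[r,346:356:3].mean(1).astype(int),end=";")
E
```

```text
18 bottom front [348.00982947 242.33867066] top front [348.77308699 220.3763216 ] top back [349.08706236 210.9392147 ] band [348.49921222 228.25692955]
22 bottom front [348.07226065 240.54224485] top front [348.83810726 218.50539606] top back [349.14983377 209.13233906] band [348.5632974  226.41291067]
25 bottom front [348.11922166 239.19096549] top front [348.88701874 217.09799285] top back [349.19704754 207.77329035] band [348.61150443 225.02577799]
28 bottom front [348.16630113 237.83627757] top front [348.93605615 215.68696639] top back [349.24437768 206.41089195] band [348.65983466 223.63510011]
31 bottom front [348.21349951 236.47816819] top front [348.98521996 214.27230268] top back [349.29182462 205.04513146] band [348.70828856 222.24086343]
pillar top [349.59852032 196.41563285]
192 [74 39 97 68];193 [132  34 118  56];194 [127  28  93  53];195 [58 33 97 80];196 [ 28  69 120  74];197 [ 58 105  98  73];198 [ 95 112 114  95];199 [ 94 116 118 150];200 [ 98 118 118 137];201 [ 97 121 122 115];202 [ 81 122 130 111];203 [ 81 104 107 112];204 [ 81 106 110 120];205 [ 82 107 110 119];2
[... 155 characters left out ...]
3 [ 88 110 109  80];214 [ 95 110 108  90];215 [124 114 113 135];216 [135 136 133 135];217 [135 134 135 139];218 [116 137 135 122];219 [103 106 109 108];220 [105 109 108 108];221 [105 110 110 108];222 [107 110 110 106];223 [104 103 109 101];224 [106 111 108 107];225 [106 112 108 105];226 [109 113 109 108];227 [119 125 119 118];228 [116 132 131 106];229 [106 107 109 107];230 [105 108 109 107];231 [106 108 109 108];232 [107 109 110 107];233 [107 109 109 107];234 [107 109 109 106];235 [107 110 109 107];236 [107 108 110 107];237 [107 109 110 106];238 [106 111 109  90];239 [ 82 106  88  41];240 [45 60 42 44];241 [44 43 43 46];242 [50 50 46 52];243 [67 68 65 61];244 [63 62 63 60];245 [57 58 56 57];
```

```bash
python3 - <<'E'
from h import *
P=arm.camera_params("scene")
def pr(p):
    q=P["extrinsics"]@np.r_[p,1];q=P["mtx"]@(q[:3]*[1,-1,-1]);return q[:2]/q[2]
c=np.array([563.3,-61.8]);v=np.array([-77,496])-c;v=v/np.linalg.norm(v)*22
for u in (112,115,118,121,124): print(u,"bot",pr([*(c+v),u]),"topf",pr([*(c+v),u+48]))
im=cv2.imread("pics/s2.png").mean(2)
s=430/490*3.5
for r in range(100,225,2): print(round(130+(r+.5)/s-.5,1),int(im[r,208:216].mean()),int(im[r,176:184].mean()),end="; ")
w=arm.get_image("wrist")[:,:,::-1];cv2.imwrite("pics/w3.png",w)
E
```

```text
112 bot [349.80883428 198.03142803] topf [350.64061283 174.25641477]
115 bot [349.85980182 196.57460517] topf [350.69377806 172.73677453]
118 bot [349.91090269 195.11397133] topf [350.74708535 171.21307401]
121 bot [349.96213741 193.64951155] topf [350.80053525 169.68529693]
124 bot [350.01350652 192.18121076] topf [350.85412835 168.1534269 ]
162.2 101 41; 162.9 101 47; 163.5 100 68; 164.2 96 93; 164.8 91 109; 165.5 98 121; 166.1 106 122; 166.8 104 113; 167.4 100 108; 168.1 97 108; 168.7 100 108; 169.4 103 105; 170.0 108 105; 170.7 114 114; 171.3 114 114; 172.0 107 107; 172.6 107 106; 173.3 107 107; 173.9 107 108; 174.6 107 108; 175.2 105 108; 175.9 103 107; 176.5 101 102; 177.2 101 101; 177.8 104 107; 178.5 104 109; 179.2 103 108; 179.8 104 107; 180.5 108 108; 181.1 112 113; 181.8 111 122; 182.4 107 119; 183.1 105 110; 183.7 105 110; 184.4 105 111; 185.0 105 110; 185.7 105 111; 186.3 105 111; 187.0 105 111; 187.6 104 111; 188.3 104 111; 188.9 104 111; 189.6 104 112; 190.2 103 112; 190.9 104 112; 191.5 104 112; 192.2 103 112; 192.8 102 113; 193.5 88 114; 194.1 71 95; 194.8 63 46; 195.4 57 30; 196.1 63 53; 196.7 76 83; 197.4 116 101; 198.0 157 103; 198.7 168 107; 199.3 168 111; 200.0 164 114; 200.6 162 116; 201.3 163 115; 201.9 166 110; 202.6 163 103;
```

```bash
python3 - <<'E'
from h import *
P=arm.camera_params("scene")
def pr(p):
    q=P["extrinsics"]@np.r_[p,1];q=P["mtx"]@(q[:3]*[1,-1,-1]);return q[:2]/q[2]
im=arm.get_image("scene").astype(float).mean(2)
for u0,u1 in((347,350),(350,353)):
    p=im[:,u0:u1].mean(1)
    for a,b,n in((200,205,"cone100"),(216,221,"topfront"),(236,243,"bottom")):
        d=np.diff(p[a:b+1]);w=np.abs(d)*(d<0);print(n,u0,round((w*(np.arange(a,b)+1)).sum()/w.sum()-.5,2),d.astype(int))
c=np.array([562,-60]);v=np.array([-77,496])-c;v=v/np.linalg.norm(v)
print("pred cone100",pr([*(c+10*v),100]))
for u in(21,23,25,27,29):print(u,pr([*(c+22*v),u])[1],pr([*(c+22*v),u+48])[1], "chamf topf",pr([*(c+21*v),u+48])[1])
E
```

```text
cone100 347 202.14 [  1  -5 -10   0   0]
topfront 347 218.33 [ -1  -1 -26   2   0]
bottom 347 239.51 [  0   0  -9 -46 -10   5  18]
cone100 350 202.5 [  2   2 -18   2   0]
topfront 350 218.5 [  0   1 -29   1   0]
bottom 350 239.43 [  0   0 -12 -46  -7   4  18]
pred cone100 [349.41580767 201.76740578]
21 240.99191606667713 218.9737277103059 chamf topf 218.75109521937193
23 240.0921963298321 218.03666337651 chamf topf 217.81478523252625
25 239.1909654898631 217.09799284656305 chamf topf 216.87687196206437
27 238.28821973666405 216.1577119872178 chamf topf 215.9373512864009
29 237.38395524730888 215.21581665103338 chamf topf 214.99621906981113
```

View pics/w3.png

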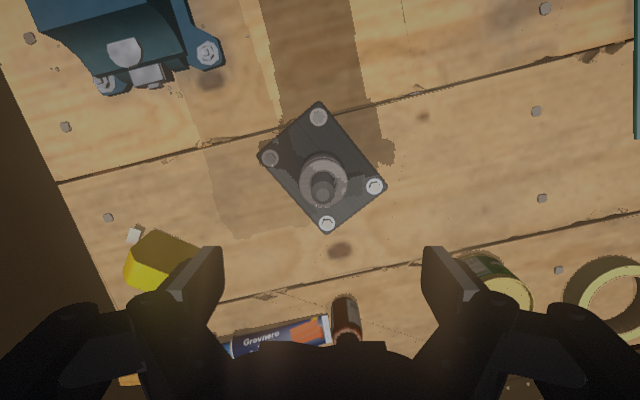

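The height reads a few mm lower than expected, so I'll take a side look with the wrist camera tilted before handing in.

>>> {"api": "step_arm", "payload": {"plan": [[0,-0.1,0,2,0,0,-1],[0,-0.22,0,4,0,1,-1],[0,-0.34,0,6,0,2.5,-1],[0,-0.46,0,8,0,4.5,-1],[0,-0.58,0,8,0,6.5,-1],[0,-0.7,0,8,0,7.8,-1],[0,-0.7,0,8,0,7.8,-1],[0,-0.7,0,8,0,7.8,-1]]}}

```text
time: 16.05
position: [466.8, -54.3, 125.8]
orientation: [0.107, 0.968, -0.08, 0.211]
wrist_force: [-1.0, -1.3, -2.0]
opening: 85.1
grasp_force: 0.0
```

```bash
python3 - <<'E'
from h import *
for i in range(5): im=arm.get_image("wrist")
s=arm.read_state();P=arm.camera_params("wrist");im=arm.get_image("wrist")[:,:,::-1]
print(s["position"],s["orientation"],s["time"])
import pickle;pickle.dump((P,im),open("w4.pkl","wb"))
def pr(p):
    q=P["extrinsics"]@np.r_[p,1];q=P["mtx"]@(q[:3]*[1,-1,-1]);return q[:2]/q[2]
u,v=pr([562,-60,60]);print(u,v)
for z in(107,100,76,72,28,24,18):print(z,pr([562,-60,z]))
y0,x0=int(max(0,min(v-90,220))),int(u-75)
cv2.imwrite("pics/w4.png",cv2.resize(im[y0:y0+180,x0:x0+150],None,fx=3.3,fy=3.3,interpolation=2));print(x0,y0)
E
```

```text
[467.29227376 -56.68414446 126.39689318] [ 0.10918184  0.96826846 -0.08072686  0.20980629] 16.3
354.92175578769127 264.4663075732194
107 [352.52765613 319.1579623 ]
100 [352.93037317 309.95815261]
76 [354.18260196 281.35179756]
72 [354.37396929 276.98013501]
28 [356.21384833 234.94929111]
24 [356.36025979 231.60461613]
18 [356.57426101 226.71589695]
279 174
```

View pics/w4.png

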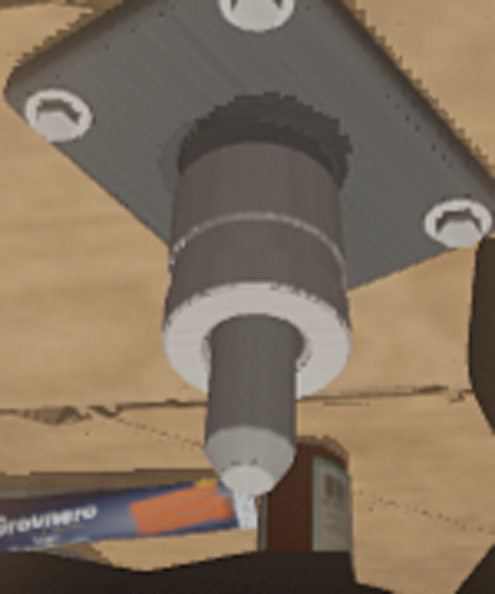

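```bash
python3 - <<'E'
from h import *
import pickle
P,im=pickle.load(open("w4.pkl","rb"))
def pr(p):
    q=P["extrinsics"]@np.r_[p,1];q=P["mtx"]@(q[:3]*[1,-1,-1]);return q[:2]/q[2]
cam=ray("w",(0,0),P)[0];c=np.array([562,-60]);v=cam[:2]-c;v/=np.linalg.norm(v)
print("cam",cam,"cone100 near",pr([*(c+10*v),100]),"obs 303.2")
for u in(20,22,24,26,28,30):print(u,"bot",pr([*(c+22*v),u])[1],"top",pr([*(c+22*v),u+48])[1],"band",pr([*(c+22*v),u+31])[1])
g=im.astype(float).mean(2)
p=g[:,355:360].mean(1)
for a,b in((212,222),(236,244),(255,266),(298,308)):print(a,p[a:b].astype(int))
E
```

```text
cam [353.24991925 -14.98008531 226.33708185] cone100 near [353.27249262 302.14265555] obs 303.2
20 bot 210.22273953935073 top 254.5006641641672 band 237.38586276484023
22 bot 211.83718543705012 top 256.6336347652483 band 239.30980907422
24 bot 213.46926427753073 top 258.79341545500387 band 241.2567118399411
26 bot 215.119266526948 top 260.98051490903424 band 243.22698440136318
28 bot 216.787489066452 top 263.195454753176 band 245.22105008086234
30 bot 218.47423537026552 top 265.4387699782622 band 247.23934248705163
212 [60 60 59 59 62 79 91 90 90 90]
236 [ 90  92 108 121 107  89  91  91]
255 [ 92  91  91  88 123 175 173 177 175 175 176]
298 [ 92  92  92  91  93 109 132 145 144 144]
```

The side look shows the collar upright and hanging clear of the boss. Its underside is at about 25–26 mm, settled a couple of mm after release. That fits it resting on the balls within the groove, because its own weight cannot push it past them. Handing in.

```bash
python3 -c "
from bench import arm
print(arm.close_job())"
```

```text
the job is handed in; nothing more can be done
None
```

The collar is on the pillar and released, and the job is handed in. I felt the click: the balls pulled the collar down with about 8 N, then the force fell back to its weight. My camera measurements put the underside at about 25–26 mm, 1–2 mm lower than I expected, and I did not re-grip to confirm it is still clicked; no verdict came back.

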